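# Unscrew the T-bar cap of a bench pressure vessel

## Robot

A 6-joint arm with a two-finger parallel gripper is mounted at the origin on a cart in front of the work surface, level with it; the furniture and walls round the work are solid. World frame = base frame: x ahead of the robot, y to its left, z up, the work surface at z = 0. Lengths are in mm, angles in rad, forces in N, time in s.
With the tool pointing down it reaches from about 350 to 875 mm from the base axis. Payload 4.2 kg.
Tool frame: the origin (TCP) lies midway between the tips of the shut fingers; the grasp point (between the pads) lies 19 mm behind it; z points along the fingers, y is the line along which they close (so a half turn about z gives the same grasp; the last joint's range is limited). The gripper opens to 85 mm and grips with 20 to 120 N. Pads are 22 mm wide; open, the fingers measure 114 mm over their backs; the gripper's body (76 mm by 85 mm) begins 54 mm behind the grasp point. The pads swing forward as they close: fully open they stand 13 mm farther back than shut.
Start: joints at [1.383, 0.385, 0.008, 0, -1.194, -0.259], TCP at [270.018, 563.64, 231.312] pointing down, gripper open.
Joint ranges: [-3.14, 3.14], [-1.21, 2.06], [-1.07, 1.41], [-3.16, 2.05], [-2.99, -0.16], [-3.1, 3.1]. Speed limits (rad/s): [2.79, 2.79, 3.14, 3.14, 3.14, 3.14].

## Interface

Orientations are given as a unit quaternion [x, y, z, w].
In Python, from bench import sensors, get_image, camera_params, job_done gives the robot as it stands.
- The arm moves only by the tool servo_tool, never from a script. Its argument "motion" is a list of rows, each an object with "travel": the shift along the tool's x, y, z as a fraction of full scale, a list of three; "rot": the turn, a rotation vector about the tool's x, y, z as a fraction of full scale, a list of three; "hand": the opening, from 0 (shut) to 1 (fully open). In form: [{"travel": [x, y, z], "rot": [wx, wy, wz], "hand": hand}, ...]. A call has 1 to 10 rows; each row shifts and turns the commanded pose from where the row before left it, along the tool's axes as they then stand; what a row does not reach is not made up. Full scale, the value 1, is 25 cm for a shift and 360 degrees for a turn. A row lasts 1/12 s, in which the tool goes at most 41.7 mm and 7.16 degrees, less where a joint would pass 70% of its speed; a pose out of reach is approached as far as the arm can. A call with a number of a shift or a turn outside -1 to 1 is refused whole. A call with a gripper value outside its range is refused whole. The fingers move at their own pace and stop on an object; the grip force is fixed at half the most. Time passes only in rows, so rows that do not move let the fingers close. It gives the time, the measured TCP pose, the force, the opening and the grip force at its end, in the units of the state.
- sensors.read_state(): the state, without advancing time (a new reading comes with each control period).
- get_image(name): name is "side" or "top" or "wrist"; returns (picture, depth): 480x640x3 uint8, red, green, blue; 480x640 float32, mm along the optical axis (not along the pixel's ray), 0 where there is no reading.
- camera_params(name): a dict with "camera_matrix" (3x3 intrinsics, pixels), "R" (3x3) and "t" (3): a world point X has camera coordinates R X + t; the wrist camera has in their place "mount" (4x4, takes a point from camera to tool coordinates, whose origin is the TCP and whose axes are the flange's). Camera axes: x right, y down, z forward; pixel columns grow to the right and rows downward; lengths in mm; the calibration is good to about 2 mm. A picture is of the moment at which its call begins: read the wrist's pose just before it. camera_params takes no time and is no camera call.
- job_done(): hands the job in; it is judged then, once.
The state is a dict: "clock": time; "joints": joint angles; "joint_vel": joint speeds; "joint_efforts": joint torques, N m; "position": TCP position; "ee_rot": TCP orientation; "contact_force": force on the tool from outside, world axes, zero at the start; "wrist_torque": the same for the moment, N m; "gripper_width": finger opening in mm; "grasp_force": force on a finger pad.
Only numpy, scipy, OpenCV 4.12 (cv2) and the standard library are available. Lean on these libraries where they do the work, as an engineer would, in place of code of your own. Each camera call takes 0.05 s, during which the arm holds its last target. There are 200 camera calls.

## Task

Unscrew the cap of the small pressure vessel by pushing its cross bar round anticlockwise until the thread lets go; if it will not turn, the locking catch beside it is still up: press the catch down. Lift the cap off and set it down gently, flat on its open underside, in the middle of the low steel tray, and leave the two white vials standing where they are.

Things in the scene. Friction and masses are not known exactly. Their poses are not given: they have to be found in the camera images.
- vessel: fixed steel pressure vessel: base disc radius 66 mm, body radius 36 mm up to a shoulder 70 mm above the worktop, then a threaded neck (right-hand, pitch 8 mm, radius 19.5 mm). Origin on its axis at the worktop, z up. The cap starts screwed home, its bar along this x axis and its ear along this +y
- neck_rim (a point): centre of the neck's rim, 108 mm above the worktop. The cap, turned anticlockwise seen from above (positive about z), turns easily, climbs 8 mm a turn and lets go of the thread after 2 turns; for nearly 1 turn more it still rests on top of the thread. It cannot be pulled off before
- cap: loose aluminium screw cap, 0.2 to 0.4 kg. Origin at the centre of its open underside (71.5 mm above the worktop when home), z up. Skirt radius 27 mm, 45 mm high, a 17 mm plug inside. A flat locking ear 12 mm wide sticks out along +y to 51 mm from the axis, 4 to 10 mm above the underside
- cap_hub (a point): point on the cap's axis, 57 mm above its underside, in the dark block on top of it. The block is 44 mm along x, 18 mm along y (grip it across these 18 mm) and stands from 45 to 70 mm above the underside; the skirt below is wider. At the height of this point a cross bar runs along x through it, 10 mm thick, with a black ball of radius 8 mm at x = +60 and -60 mm
- catch_seat (a point): where the top of the locking catch's thumb disc (radius 10 mm, 75 mm from the vessel's axis) stands when pressed fully down, 74.5 mm above the worktop. The catch slides straight down and stays put (friction 3 N). It starts 3.5 to 10.5 mm up; above about 7 mm its inner end stops the cap's ear after 3 mm. Hard to tell by sight: try the bar. Fully down it is always free
- tray: fixed low steel tray, 170 x 170 mm, rim 12 mm high, floor 4 mm above the worktop. Origin at the centre of its underside, x and y along its sides
- vial_a: white screw-cap vial, 27 mm across and 51 mm high, standing near the vessel; origin under its centre
- vial_b: the same, the second one

How it is judged:
By the outcome, as a careful person would: the job done as asked, in the order asked, and still so for the second after the job is handed in, with the robot touching nothing.
It also fails if it takes over 72 s, if anything falls off the work surface, if the arm or the gripper's body presses on something with over 40 N, if the wrist force passes 120 N, or if a joint passes its speed limit or range.

## Working session

There is one attempt and no reset: what is moved stays moved. The work goes in short steps, Python scripts to look and compute and a tool call to move; the robot and the scene stay as the last step left them, time stands still between calls to the robot, and variables do not carry over. Pictures are saved under pics/ and viewed, at most 10 in all, crops included, and the job is handed in when it is done.

Besides the shell and the picture viewer there is one more tool, called after "Emit:" as name([rows], argument=value, ...), one row to a line, values as JSON. servo_tool: Moves the arm, as the interface text tells. Its arguments: {"type":"object","properties":{"motion":{"type":"array"}},"required":["motion"]}

```bash
mkdir -p pics
cat > h.py <<'E'
import numpy as np, cv2
from bench import sensors,get_image,camera_params,job_done
def save(n,im): cv2.imwrite('pics/'+n+'.png',cv2.cvtColor(im,cv2.COLOR_RGB2BGR))
E
python3 - <<'E'
from h import *
s=sensors.read_state();print(s)
for n in('top','side'):
    im,d=get_image(n);np.savez('pics/'+n,im=im,d=d);save(n,im)
    p=camera_params(n);print(n,p)
E
```

```text
{'clock': 0.0, 'joints': array([ 1.38260600e+00,  3.85574841e-01,  6.65237793e-03, -4.84586312e-04,
       -1.19399410e+00, -2.58609018e-01]), 'joint_vel': array([ 0.0003418 , -0.00178379, -0.00054609,  0.00166409,  0.00052382,
        0.00020689]), 'joint_efforts': array([ 3.55506718e-04, -3.92287624e+01,  1.88399470e+01,  4.18612137e+00,
       -4.69117003e-03, -2.62673638e-06]), 'position': array([269.78298811, 563.14481136, 230.22306902]), 'ee_rot': array([ 9.75129521e-01, -2.21633127e-01, -1.87742823e-04,  1.06738671e-03]), 'contact_force': array([ 0.11841978, -0.08521403, -0.54878947]), 'wrist_torque': array([-0.02210111, -0.04765459,  0.02169956]), 'grasp_force': 0.0, 'gripper_width': 85.35583185035864}
top {'camera_matrix': array([[562.88225637,   0.        , 316.78688025],
       [  0.        , 562.88225637, 244.06806403],
       [  0.        ,   0.        ,   1.        ]]), 'R': array([[ 0.0131996 , -0.99979919, -0.0150782 ],
       [-0.99366455, -0.01143247, -0.1118037 ],
       [ 0.11160887,  0.01645844, -0.99361591]]), 't': array([  23.77973737,  538.28426493, 1407.8389811 ])}
side {'camera_matrix': array([[453.18428824,   0.        , 324.46264393],
       [  0.        , 453.18428824, 240.08430737],
       [  0.        ,   0.        ,   1.        ]]), 'R': array([[ 0.92338734, -0.38384468, -0.00436846],
       [-0.20516106, -0.48385879, -0.85075826],
       [ 0.32444531,  0.78647564, -0.52553906]]), 't': array([-464.70060635,  180.17078312, 1048.46968785])}
```

View pics/top.png

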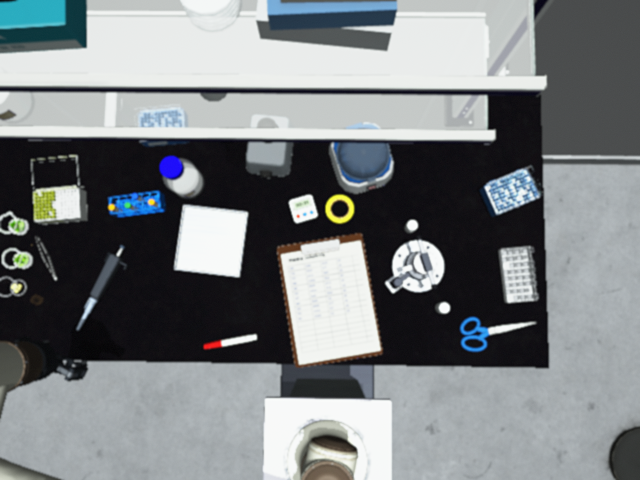

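View pics/side.png

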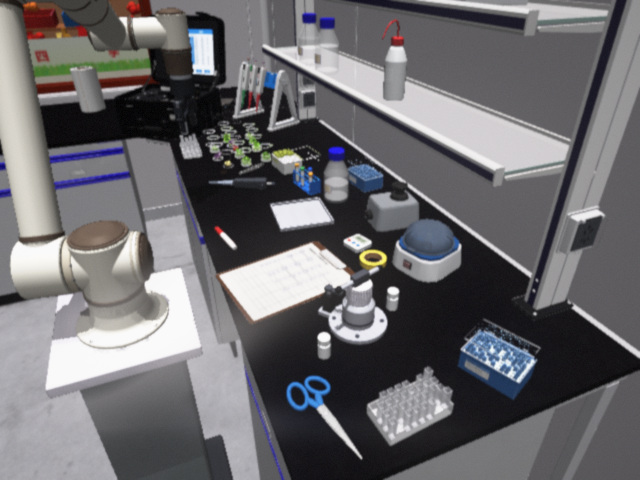

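The top view shows the tray as a pale square at about (211,241), the vessel at (417,266), and the vials at (412,226) and (444,308). The side view shows the vessel at (358,310). I'll zoom in on the vessel and measure.

```bash
cat >> h.py <<'E'
def ray(n,u,v,z):
    p=camera_params(n);K,R,t=p['camera_matrix'],p['R'],p['t']
    c=-R.T@t; d=R.T@np.linalg.inv(K)@[u,v,1]
    return c+d*(z-c[2])/d[2]
def dpts(n,d):
    p=camera_params(n);K,R,t=p['camera_matrix'],p['R'],p['t']
    v,u=np.mgrid[:480,:640]; C=np.stack([(u-K[0,2])/K[0,0]*d,(v-K[1,2])/K[1,1]*d,d],-1)
    return (C-t)@R
E
python3 - <<'E'
from h import *
a=np.load('pics/top.npz');im=a['im'];d=a['d']
b=np.load('pics/side.npz')
c1=cv2.resize(im[215:320,365:465],(400,420),interpolation=cv2.INTER_CUBIC)
c2=cv2.resize(b['im'][255:360,305:405],(400,420),interpolation=cv2.INTER_CUBIC)
save('crop',np.hstack([c1,c2]))
for n,u,v,z in(('tray',211,241,12),('disc',417,266,12),('va',412,226,51),('vb',444,308,51)):print(n,ray('top',u,v,z))
m=(im.min(2)>140).astype(np.uint8)
cs,_=cv2.findContours(m,0,2)
for c in cs:
    r=cv2.minAreaRect(c)
    if 60<cv2.contourArea(c)<8000 and r[0][1]>190 and r[0][0]<520: print(cv2.contourArea(c),r)
P=dpts('top',d);Q=P[215:320,365:465].reshape(-1,3)
for lo,hi in((45,56),(60,80),(105,120),(120,135),(135,150)):
    q=Q[(Q[:,2]>lo)&(Q[:,2]<hi)];print(lo,len(q),q.mean(0) if len(q) else '',q.min(0) if len(q) else '',q.max(0) if len(q) else '')
E
```

```text
tray [544.86867172 305.57167305  12.        ]
disc [ 486.26612069 -227.54667415   12.        ]
va [ 584.22310826 -209.33472517   51.        ]
vb [ 379.84864694 -287.26919172   51.        ]
106.0 ((13.0, 474.0), (10.0, 26.0), 90.0)
188.5 ((238.55093383789062, 339.7716979980469), (6.388669013977051, 36.05912399291992), 79.3803482055664)
202.0 ((510.8846130371094, 326.423095703125), (7.060180187225342, 47.067867279052734), 78.69007110595703)
91.5 ((444.0000915527344, 307.5000305175781), (11.180339813232422, 10.733125686645508), 26.56505012512207)
81.0 ((86.9705810546875, 308.38232421875), (6.173948764801025, 23.323806762695312), 30.963754653930664)
462.0 ((16.5, 258.0), (20.0, 29.0), 90.0)
1359.0 ((516.68505859375, 274.40179443359375), (54.75077438354492, 27.375385284423828), 83.0887680053711)
1962.0 ((413.79864501953125, 265.662109375), (51.279869079589844, 58.758182525634766), 88.02507019042969)
85.5 ((412.0, 225.5), (11.0, 10.0), 90.0)
163.0 ((13.5, 223.0), (22.0, 27.0), 90.0)
4194.0 ((210.46923828125, 240.24620056152344), (66.48262023925781, 66.11051177978516), 7.125016689300537)
55
[... 429 characters left out ...]
3)
45 192 [ 473.08281822 -239.73597274   51.56250948] [ 367.50940223 -298.10753266   45.01885097] [ 596.97513171 -153.96585677   55.96401375]
60 283 [ 466.11110481 -200.05855562   70.20885004] [ 375.00624628 -290.22300459   60.01987055] [ 520.11486552 -154.85000924   79.99808561]
105 201 [ 484.99797809 -225.0092525   115.67327515] [ 459.50644707 -254.98834069  105.21126949] [ 512.3227663  -201.64462943  119.92384685]
120 166 [ 488.51776623 -225.07666183  129.32828705] [ 423.5273546  -252.03101018  120.02903943] [ 551.36747236 -203.49240269  134.99929027]
135 212 [ 484.63313935 -228.57993096  140.45800942] [ 423.56136071 -251.40317041  135.02584048] [ 550.38514018 -205.1167788   148.31179974]
```

View pics/crop.png

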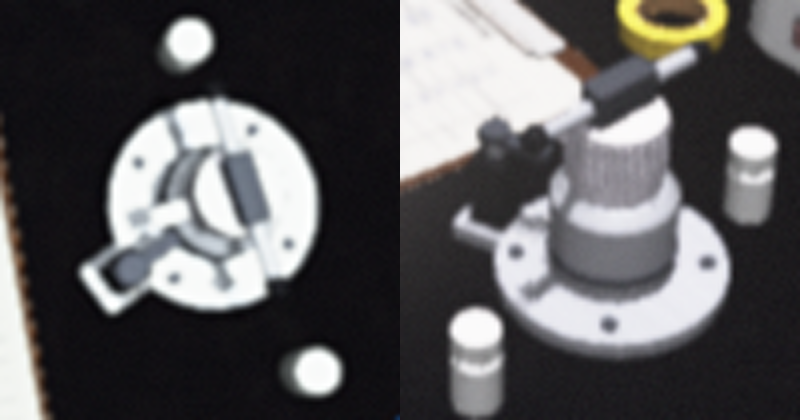

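The crop shows the cross bar running from about (419,238) to (434,287) in the full image, with the dark block at (426,262). The ear points left (+y), and the catch's dark disc is at (397,281).

Run:
```python
from h import *
a=np.load('pics/top.npz');im=a['im'].astype(int)
print('block',ray('top',365+245/4,215+187/4,141.5))
A=ray('top',365+215/4,215+93/4,128.5);B=ray('top',365+277/4,215+290/4,128.5)
print('bar',A,B,(A+B)/2,np.linalg.norm(A-B),np.degrees(np.arctan2(*(A-B)[1::-1])))
print('catch',ray('top',365+130/4,215+265/4,80))
# disc: white right edge circle fit: crop centre (213,204) r 106
print('disc',ray('top',365+213/4,215+204/4,10),ray('top',365+319/4,215+204/4,10))
print('tray',ray('top',210.5,240.2,12), 'tray edge deg',7.1)
print('va',ray('top',412,225.5,51),'vb',ray('top',444,307.5,51))
# side check of block: crop (622,86)-> px
print('side block',ray('side',305+(622-400)/4,255+80/4,141.5))
```

```text
block [ 486.76061545 -228.24823277  141.5       ]
bar [ 543.62266352 -213.27384286  128.5       ] [ 427.32830892 -248.81101815  128.5       ] [ 485.47548622 -231.0424305   128.5       ] 121.60291007444894 16.992080106400877
catch [ 443.24747982 -168.78052473   80.        ]
disc [ 486.45531542 -231.07840245   10.        ] [ 487.27746167 -299.0368194    10.        ]
tray [546.94539809 306.9458551   12.        ] tray edge deg 7.1
va [ 585.49635006 -209.34193774   51.        ] vb [ 381.08016384 -287.28394799   51.        ]
side block [ 488.14556631 -234.38636237  141.5       ]
```

Emit:
servo_tool([
  {"travel": [0.115, 0.092, 0.012], "rot": [0, 0, -0.0178], "hand": 0},
  {"travel": [0.104, 0.104, 0.012], "rot": [0, 0, -0.0178], "hand": 0},
  {"travel": [0.092, 0.115, 0.012], "rot": [0, 0, -0.0178], "hand": 0},
  {"travel": [0.078, 0.124, 0.012], "rot": [0, 0, -0.0178], "hand": 0},
  {"travel": [0.064, 0.132, 0.012], "rot": [0, 0, 0], "hand": 0},
  {"travel": [0.064, 0.132, 0.012], "rot": [0, 0, 0], "hand": 0},
  {"travel": [0.064, 0.132, 0.012], "rot": [0, 0, 0], "hand": 0},
  {"travel": [0.064, 0.132, 0.012], "rot": [0, 0, 0], "hand": 0},
  {"travel": [0.064, 0.132, 0.012], "rot": [0, 0, 0], "hand": 0},
  {"travel": [0.064, 0.132, 0.012], "rot": [0, 0, 0], "hand": 0},
])

```text
clock: 0.93
position: [430.3, 231.5, 201.0]
ee_rot: [1.0, 0.0, -0.0, 0.0]
contact_force: [0.8, 0.3, 0.4]
gripper_width: 0.1
grasp_force: 0.0
```

Emit:
servo_tool([
  {"travel": [0.006, 0.16, 0], "rot": [0, 0, 0], "hand": 0},
  {"travel": [0.006, 0.16, 0], "rot": [0, 0, 0], "hand": 0},
  {"travel": [0.006, 0.16, 0], "rot": [0, 0, 0], "hand": 0},
  {"travel": [0.006, 0.16, 0], "rot": [0, 0, 0], "hand": 0},
  {"travel": [0.006, 0.16, 0], "rot": [0, 0, 0], "hand": 0},
  {"travel": [0.006, 0.16, 0], "rot": [0, 0, 0], "hand": 0},
  {"travel": [0.006, 0.16, 0], "rot": [0, 0, 0], "hand": 0},
  {"travel": [0.006, 0.16, 0], "rot": [0, 0, 0], "hand": 0},
  {"travel": [0.006, 0.16, 0], "rot": [0, 0, 0], "hand": 0},
  {"travel": [0.006, 0.16, 0], "rot": [0, 0, 0], "hand": 0},
])

```text
clock: 1.77
position: [444.7, -168.6, 201.3]
ee_rot: [1.0, 0.0, -0.0, -0.0]
contact_force: [1.7, 0.5, -0.5]
gripper_width: 0.1
grasp_force: 0.0
```

Emit:
servo_tool([
  {"travel": [0.003, 0.155, 0], "rot": [0, 0, 0], "hand": 0},
  {"travel": [0, 0.017, 0.11], "rot": [0, 0, 0], "hand": 0},
  {"travel": [0, 0, 0.11], "rot": [0, 0, 0], "hand": 0},
  {"travel": [0, 0, 0.109], "rot": [0, 0, 0], "hand": 0},
  {"travel": [0, 0, 0], "rot": [0, 0, 0], "hand": 0},
])

```text
clock: 2.18
position: [441.8, -209.2, 114.0]
ee_rot: [1.0, -0.001, -0.006, -0.001]
contact_force: [-0.8, -0.1, 0.6]
gripper_width: -0.1
grasp_force: 0.0
```

Emit:
servo_tool([
  {"travel": [-0.006, 0.02, -0.01], "rot": [0, 0, 0], "hand": 0},
  {"travel": [-0.005, 0.02, 0], "rot": [0, 0, 0], "hand": 0},
  {"travel": [-0.003, 0.02, 0], "rot": [0, 0, 0], "hand": 0},
  {"travel": [0, 0, 0], "rot": [0, 0, 0], "hand": 0},
])

```text
clock: 2.52
position: [443.7, -225.5, 123.4]
ee_rot: [1.0, 0.0, 0.002, 0.0]
contact_force: [-0.2, 0.2, -0.1]
gripper_width: -0.0
grasp_force: 0.0
```

Emit:
servo_tool([
  {"travel": [0, 0.016, 0], "rot": [0, 0, 0], "hand": 0},
  {"travel": [0, 0.016, 0], "rot": [0, 0, 0], "hand": 0},
  {"travel": [0, 0, 0], "rot": [0, 0, 0], "hand": 0},
])

```text
clock: 2.77
position: [443.0, -233.2, 122.1]
ee_rot: [1.0, 0.0, 0.001, 0.0]
contact_force: [-0.0, -0.3, -1.0]
gripper_width: 0.3
grasp_force: 0.0
```

Run:
```python
from h import *
a,d=get_image('wrist');b,_=get_image('side')
save('w1',np.hstack([cv2.resize(a,(400,300)),cv2.resize(b[225:375,255:455],(400,300),interpolation=cv2.INTER_CUBIC)]))
print(camera_params('wrist')['mount'])
```

```text
[[ 1.26655377e-04 -9.49801532e-01 -3.12853053e-01  7.85839175e+01]
 [ 9.99999711e-01 -1.14352891e-04  7.52007655e-04  4.20918188e-01]
 [-7.50033675e-04 -3.12853058e-01  9.49801243e-01 -1.42620880e+02]
 [ 0.00000000e+00  0.00000000e+00  0.00000000e+00  1.00000000e+00]]
```

View pics/w1.png

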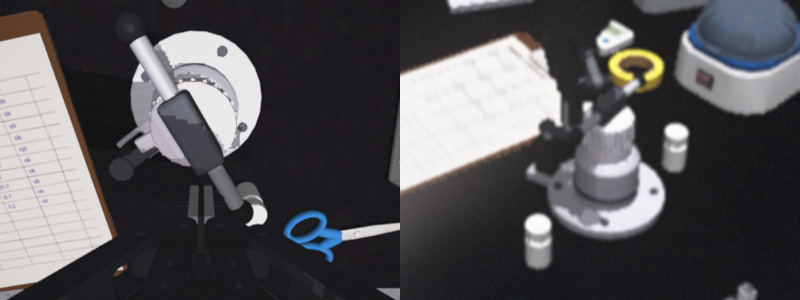

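The wrist view shows the bar running from (130,25) to (240,210). It has already turned about 13° with no force, so the catch is not blocking it. I'll keep pushing.

Emit:
servo_tool([
  {"travel": [0.0135, 0.054, 0.014], "rot": [0, 0, 0], "hand": 0},
  {"travel": [0.0295, 0.0472, 0], "rot": [0, 0, 0], "hand": 0},
  {"travel": [0.0427, 0.0358, 0], "rot": [0, 0, 0], "hand": 0},
  {"travel": [0.0516, 0.0209, 0], "rot": [0, 0, 0], "hand": 0},
])

```text
clock: 3.2
position: [475.8, -272.3, 117.7]
ee_rot: [1.0, -0.0, -0.002, -0.001]
contact_force: [-2.0, 1.5, 1.5]
gripper_width: -0.1
grasp_force: 1.3
```

Turning easily.

Emit:
servo_tool([
  {"travel": [0.0556, 0.0039, 0], "rot": [0, 0, 0], "hand": 0},
  {"travel": [0.054, -0.0135, 0], "rot": [0, 0, 0], "hand": 0},
  {"travel": [0.0472, -0.0295, 0], "rot": [0, 0, 0], "hand": 0},
  {"travel": [0.0358, -0.0427, 0], "rot": [0, 0, 0], "hand": 0},
  {"travel": [0.0209, -0.0516, 0], "rot": [0, 0, 0], "hand": 0},
  {"travel": [0.0039, -0.0556, 0], "rot": [0, 0, 0], "hand": 0},
  {"travel": [-0.0135, -0.054, 0], "rot": [0, 0, 0], "hand": 0},
  {"travel": [-0.0295, -0.0472, 0], "rot": [0, 0, 0], "hand": 0},
  {"travel": [-0.0427, -0.0358, 0], "rot": [0, 0, 0], "hand": 0},
  {"travel": [-0.0516, -0.0209, 0], "rot": [0, 0, 0], "hand": 0},
])

```text
clock: 4.03
position: [498.4, -183.5, 118.8]
ee_rot: [1.0, 0.001, 0.003, 0.0]
contact_force: [3.6, -2.8, 1.7]
gripper_width: -0.0
grasp_force: 2.0
```

Emit:
servo_tool([
  {"travel": [-0.0556, -0.0039, 0], "rot": [0, 0, 0], "hand": 0},
  {"travel": [-0.054, 0.0135, 0], "rot": [0, 0, 0], "hand": 0},
  {"travel": [-0.0472, 0.0295, 0], "rot": [0, 0, 0], "hand": 0},
  {"travel": [-0.0358, 0.0427, 0], "rot": [0, 0, 0], "hand": 0},
  {"travel": [-0.0209, 0.0516, 0], "rot": [0, 0, 0], "hand": 0},
  {"travel": [-0.0039, 0.0556, 0], "rot": [0, 0, 0], "hand": 0},
])

```text
clock: 4.53
position: [442.1, -231.4, 118.5]
ee_rot: [1.0, 0.001, 0.001, -0.001]
contact_force: [0.4, 2.5, -0.0]
gripper_width: -0.0
grasp_force: 0.8
```

Emit:
servo_tool([
  {"travel": [0.0135, 0.054, -0.02], "rot": [0, 0, 0], "hand": 0},
  {"travel": [0.0295, 0.0472, 0], "rot": [0, 0, 0], "hand": 0},
  {"travel": [0.0427, 0.0358, 0], "rot": [0, 0, 0], "hand": 0},
  {"travel": [0.0516, 0.0209, 0], "rot": [0, 0, 0], "hand": 0},
  {"travel": [0.0556, 0.0039, 0], "rot": [0, 0, 0], "hand": 0},
  {"travel": [0.054, -0.0135, 0], "rot": [0, 0, 0], "hand": 0},
  {"travel": [0.0472, -0.0295, 0], "rot": [0, 0, 0], "hand": 0},
  {"travel": [0.0358, -0.0427, 0], "rot": [0, 0, 0], "hand": 0},
  {"travel": [0.0209, -0.0516, 0], "rot": [0, 0, 0], "hand": 0},
  {"travel": [0.0039, -0.0556, 0], "rot": [0, 0, 0], "hand": 0},
])

```text
clock: 5.37
position: [529.9, -226.2, 122.9]
ee_rot: [1.0, 0.001, -0.002, 0.002]
contact_force: [0.1, -3.9, 0.1]
gripper_width: 0.0
grasp_force: 2.2
```

Emit:
servo_tool([
  {"travel": [-0.0135, -0.054, 0], "rot": [0, 0, 0], "hand": 0},
  {"travel": [-0.0295, -0.0472, 0], "rot": [0, 0, 0], "hand": 0},
  {"travel": [-0.0427, -0.0358, 0], "rot": [0, 0, 0], "hand": 0},
  {"travel": [-0.0516, -0.0209, 0], "rot": [0, 0, 0], "hand": 0},
  {"travel": [-0.0556, -0.0039, 0], "rot": [0, 0, 0], "hand": 0},
  {"travel": [-0.054, 0.0135, 0], "rot": [0, 0, 0], "hand": 0},
  {"travel": [-0.0472, 0.0295, 0], "rot": [0, 0, 0], "hand": 0},
  {"travel": [-0.0358, 0.0427, 0], "rot": [0, 0, 0], "hand": 0},
  {"travel": [-0.0209, 0.0516, 0], "rot": [0, 0, 0], "hand": 0},
  {"travel": [-0.0039, 0.0556, 0], "rot": [0, 0, 0], "hand": 0},
])

```text
clock: 6.2
position: [447.1, -229.0, 124.8]
ee_rot: [1.0, 0.001, 0.007, -0.002]
contact_force: [13.2, 31.0, 2.3]
gripper_width: 0.0
grasp_force: 13.5
```

Emit:
servo_tool([
  {"travel": [0, 0, 0], "rot": [0, 0, 0], "hand": 0},
])

```text
clock: 6.28
position: [445.0, -231.1, 124.1]
ee_rot: [1.0, 0.0, 0.003, -0.001]
contact_force: [-0.1, 1.3, -0.2]
gripper_width: -0.2
grasp_force: 0.5
```

Run:
```python
from h import *
s=sensors.read_state();print(s['position'],s['contact_force'],s['wrist_torque'])
a,d=get_image('wrist');b,_=get_image('side')
np.savez('pics/w2',im=a,d=d,R=s['ee_rot'],p=s['position'])
save('w2',np.hstack([cv2.resize(a,(400,300)),cv2.resize(b[240:360,290:450],(400,300),interpolation=cv2.INTER_CUBIC)]))
```

```text
[ 444.97120999 -231.08581875  124.12621557] [-0.14955488  1.34491544 -0.19222621] [ 0.27739598 -0.03232094  0.03378704]
```

View pics/w2.png

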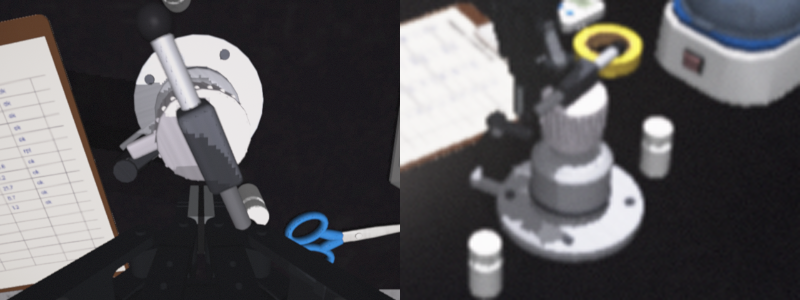

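Emit:
servo_tool([
  {"travel": [0.007, 0.027, 0], "rot": [0, 0, 0], "hand": 0},
  {"travel": [0.007, 0.027, 0], "rot": [0, 0, 0], "hand": 0},
  {"travel": [0.0295, 0.0472, 0], "rot": [0, 0, 0], "hand": 0},
])

```text
clock: 6.63
position: [451.9, -257.2, 122.6]
ee_rot: [1.0, 0.0, -0.001, -0.001]
contact_force: [-1.6, 3.2, -0.1]
gripper_width: 0.3
grasp_force: 1.5
```

Emit:
servo_tool([
  {"travel": [0.0427, 0.0358, 0], "rot": [0, 0, 0], "hand": 0},
  {"travel": [0.0516, 0.0209, 0], "rot": [0, 0, 0], "hand": 0},
  {"travel": [0.0556, 0.0039, 0], "rot": [0, 0, 0], "hand": 0},
])

```text
clock: 6.88
position: [489.6, -274.0, 122.3]
ee_rot: [1.0, -0.001, -0.002, -0.001]
contact_force: [-3.8, 0.9, 1.1]
gripper_width: -0.3
grasp_force: 1.8
```

Emit:
servo_tool([
  {"travel": [-0.05, 0.005, 0], "rot": [0, 0, 0], "hand": 0},
  {"travel": [0, 0, -0.14], "rot": [0, 0, 0], "hand": 0},
  {"travel": [0, 0, -0.15], "rot": [0, 0, 0], "hand": 0},
  {"travel": [0, 0, -0.15], "rot": [0, 0, 0], "hand": 1},
  {"travel": [0.036, -0.09, 0], "rot": [0, 0, 0], "hand": 1},
  {"travel": [0, -0.09, 0], "rot": [0, 0, 0], "hand": 1},
  {"travel": [0, 0, 0], "rot": [0, 0, 0], "hand": 1},
  {"travel": [0, 0, 0], "rot": [0, 0, 0], "hand": 1},
])

```text
clock: 7.55
position: [487.3, -229.1, 233.0]
ee_rot: [1.0, 0.001, -0.0, 0.0]
contact_force: [0.7, 0.3, -0.6]
gripper_width: 60.7
grasp_force: 0.0
```

Run:
```python
from h import *
from scipy.spatial.transform import Rotation as Ro
s=sensors.read_state();print(s['position'],s['ee_rot'],s['joints'],s['gripper_width'])
a,d=get_image('wrist');save('w3',a)
p=camera_params('wrist');K=p['camera_matrix'];M=p['mount']
v,u=np.mgrid[:480,:640];C=np.stack([(u-K[0,2])/K[0,0]*d,(v-K[1,2])/K[1,1]*d,d],-1)
W=((C@M[:3,:3].T+M[:3,3])@Ro.from_quat(s['ee_rot']).as_matrix().T)+s['position']
np.savez('pics/w3',im=a,d=d,W=W)
near=(np.hypot(W[...,0]-486,W[...,1]+230)<80)&(d>0)
q=W[near];print(np.histogram(q[:,2],np.arange(60,190,5)))
```

```text
[ 487.31767404 -229.11496836  233.00675752] [ 9.99999598e-01  8.82570139e-04 -1.59459700e-04  1.99404399e-05] [-1.38146418e-01  2.36595889e-01 -2.01853683e-01  9.24223823e-05
 -1.13265707e+00  1.71066866e+00] 60.703830537182085
(array([ 631, 1035,  338,  173,    1,    0,   49,  231,   75,   90,   98,
        110,  115,  164, 2311,  289,  179, 1132, 1887, 2074,  130,    0,
          0,    0,    0]), array([ 60,  65,  70,  75,  80,  85,  90,  95, 100, 105, 110, 115, 120,
       125, 130, 135, 140, 145, 150, 155, 160, 165, 170, 175, 180, 185]))
```

View pics/w3.png

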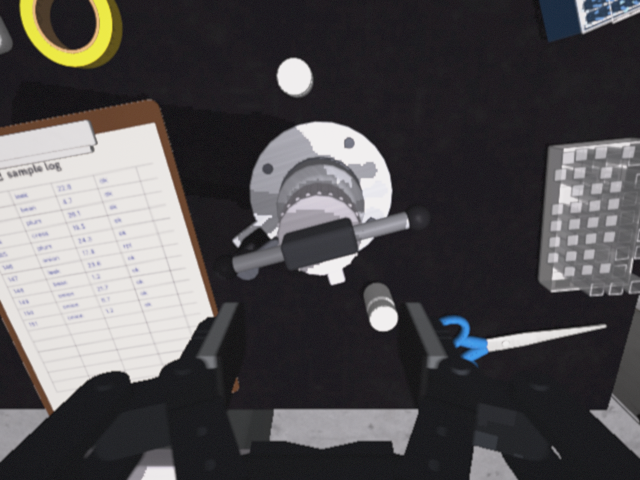

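The wrist view shows the cap level and raised, with the bar from (240,262) to (418,217), the block centred at (320,243) and the ear pointing down at (337,272). That puts the cap about 2¼ turns round.

Run:
```python
from h import *
a=np.load('pics/w3.npz');W=a['W'];d=a['d']
near=(np.hypot(W[...,0]-486,W[...,1]+230)<80)&(d>0)
top=W[near&(W[...,2]>153)&(W[...,2]<163)]
r=cv2.minAreaRect(top[:,:2].astype(np.float32));print('block',r,np.median(top[:,2]))
bar=W[near&(W[...,2]>142)&(W[...,2]<153)];e=np.linalg.svd(bar[:,:2]-bar[:,:2].mean(0),full_matrices=False)[2][0]
print('bar',bar.mean(0),np.degrees(np.arctan2(e[1],e[0])))
sk=W[near&(W[...,2]>129)&(W[...,2]<135)&(np.hypot(W[...,0]-486,W[...,1]+230)<35)]
print('skirt top',np.median(sk[:,2]),cv2.minEnclosingCircle(sk[:,:2].astype(np.float32)))
m=near&(W[...,2]>153)&(W[...,2]<163)
v,u=np.nonzero(m);print(u.mean(),v.mean())
```

```text
block ((487.5452880859375, -228.28909301757812), (18.380693435668945, 129.40138244628906), 15.38818073272705) 158.72793321059112
bar [ 490.19489097 -229.71149009  149.78009169] -74.30869340269835
skirt top 133.94717239041623 ((487.2746276855469, -228.17861938476562), 28.200193405151367)
320.6162652980655 246.9253849190683
```

Emit:
servo_tool([
  {"travel": [0, 0, 0], "rot": [0, 0, 0.0198], "hand": 1},
  {"travel": [0, 0, 0], "rot": [0, 0, 0.0198], "hand": 1},
  {"travel": [0, 0, 0], "rot": [0, 0, 0.0198], "hand": 1},
  {"travel": [0, 0, 0], "rot": [0, 0, 0.0198], "hand": 1},
  {"travel": [0, 0, 0], "rot": [0, 0, 0.0198], "hand": 1},
  {"travel": [0, 0, 0], "rot": [0, 0, 0.0198], "hand": 1},
  {"travel": [0, 0, 0], "rot": [0, 0, 0.0198], "hand": 1},
  {"travel": [0, 0, 0], "rot": [0, 0, 0.0198], "hand": 1},
  {"travel": [0, 0, 0], "rot": [0, 0, 0.0198], "hand": 1},
  {"travel": [0, 0, 0], "rot": [0, 0, 0.0198], "hand": 1},
])

```text
clock: 8.43
position: [487.2, -230.4, 232.4]
ee_rot: [0.811, -0.585, -0.001, 0.0]
contact_force: [0.1, 0.1, 0.3]
gripper_width: 85.6
grasp_force: 0.0
```

Emit:
servo_tool([
  {"travel": [-0.0035, 0, 0.1], "rot": [0, 0, 0.0087], "hand": 1},
  {"travel": [0, 0, 0.1], "rot": [0, 0, 0], "hand": 1},
  {"travel": [0, 0, 0.1], "rot": [0, 0, 0], "hand": 1},
  {"travel": [0, 0, 0.04], "rot": [0, 0, 0], "hand": 1},
  {"travel": [0, 0, 0.04], "rot": [0, 0, 0], "hand": 1},
  {"travel": [0, 0, 0], "rot": [0, 0, 0], "hand": 1},
])

```text
clock: 8.93
position: [486.3, -228.9, 136.2]
ee_rot: [0.796, -0.605, -0.002, 0.001]
contact_force: [0.5, 1.1, 0.6]
gripper_width: 85.3
grasp_force: 0.0
```

Emit:
servo_tool([
  {"travel": [0, 0, 0], "rot": [0, 0, 0], "hand": 0},
  {"travel": [0, 0, 0], "rot": [0, 0, 0], "hand": 0},
  {"travel": [0, 0, 0], "rot": [0, 0, 0], "hand": 0},
  {"travel": [0, 0, 0], "rot": [0, 0, 0], "hand": 0},
  {"travel": [0, 0, 0], "rot": [0, 0, 0], "hand": 0},
  {"travel": [0, 0, 0], "rot": [0, 0, 0], "hand": 0},
  {"travel": [0, 0, 0], "rot": [0, 0, 0], "hand": 0},
  {"travel": [0, 0, 0], "rot": [0, 0, 0], "hand": 0},
])

```text
clock: 9.6
position: [488.1, -228.8, 139.0]
ee_rot: [0.797, -0.604, 0.001, -0.0]
contact_force: [-0.1, 0.4, 3.7]
gripper_width: 16.6
grasp_force: 61.4
```

Emit:
servo_tool([
  {"travel": [0, 0, -0.01], "rot": [0, 0, 0], "hand": 0},
  {"travel": [0, 0, -0.02], "rot": [0, 0, 0], "hand": 0},
  {"travel": [0, 0, -0.02], "rot": [0, 0, 0], "hand": 0},
  {"travel": [0, 0, 0], "rot": [0, 0, 0], "hand": 0},
])

```text
clock: 9.93
position: [486.9, -228.4, 151.1]
ee_rot: [0.797, -0.604, -0.0, 0.0]
contact_force: [1.9, -0.7, -1.5]
gripper_width: 16.4
grasp_force: 60.8
```

Emit:
servo_tool([
  {"travel": [0, 0, -0.06], "rot": [0, 0, 0], "hand": 0},
  {"travel": [0, 0, -0.08], "rot": [0, 0, 0], "hand": 0},
  {"travel": [0, 0, -0.1], "rot": [0, 0, 0], "hand": 0},
  {"travel": [0, 0, -0.08], "rot": [0, 0, 0], "hand": 0},
  {"travel": [0, 0, 0], "rot": [0, 0, 0], "hand": 0},
  {"travel": [0, 0, 0], "rot": [0, 0, 0], "hand": 0},
])

```text
clock: 10.43
position: [486.3, -228.1, 230.2]
ee_rot: [0.796, -0.605, -0.001, -0.0]
contact_force: [-0.1, 0.4, -4.3]
gripper_width: 16.4
grasp_force: 60.6
```

Emit:
servo_tool([
  {"travel": [-0.05, -0.02, 0], "rot": [0, 0, 0], "hand": 0},
  {"travel": [-0.111, -0.045, 0], "rot": [0, 0, 0], "hand": 0},
  {"travel": [-0.111, -0.045, 0], "rot": [0, 0, 0], "hand": 0},
  {"travel": [-0.111, -0.045, 0], "rot": [0, 0, 0], "hand": 0},
  {"travel": [-0.111, -0.045, 0], "rot": [0, 0, 0], "hand": 0},
  {"travel": [-0.111, -0.045, 0], "rot": [0, 0, 0], "hand": 0},
  {"travel": [-0.111, -0.045, 0], "rot": [0, 0, 0], "hand": 0},
  {"travel": [-0.111, -0.045, 0], "rot": [0, 0, 0], "hand": 0},
  {"travel": [-0.111, -0.045, 0], "rot": [0, 0, 0], "hand": 0},
  {"travel": [-0.111, -0.045, 0], "rot": [0, 0, 0], "hand": 0},
])

```text
clock: 11.27
position: [516.7, 53.6, 227.7]
ee_rot: [0.796, -0.605, -0.002, 0.002]
contact_force: [-0.5, -0.6, -3.4]
gripper_width: 16.7
grasp_force: 60.5
```

Emit:
servo_tool([
  {"travel": [-0.111, -0.045, 0], "rot": [0, 0, 0], "hand": 0},
  {"travel": [-0.111, -0.045, 0], "rot": [0, 0, 0], "hand": 0},
  {"travel": [-0.111, -0.045, 0], "rot": [0, 0, 0], "hand": 0},
  {"travel": [-0.111, -0.045, 0], "rot": [0, 0, 0], "hand": 0},
  {"travel": [-0.111, -0.045, 0], "rot": [0, 0, 0], "hand": 0},
  {"travel": [-0.08, -0.033, 0], "rot": [0, 0, 0], "hand": 0},
  {"travel": [-0.03, -0.015, 0], "rot": [0, 0, 0], "hand": 0},
  {"travel": [0, 0, 0], "rot": [0, 0, 0], "hand": 0},
  {"travel": [0, 0, 0], "rot": [0, 0, 0], "hand": 0},
])

```text
clock: 12.02
position: [538.6, 230.4, 228.2]
ee_rot: [0.797, -0.604, -0.001, 0.003]
contact_force: [-0.5, -0.4, -4.0]
gripper_width: 16.7
grasp_force: 60.5
```

Run:
```python
from h import *
from scipy.spatial.transform import Rotation as Ro
s=sensors.read_state();print(s['position'],s['ee_rot'],s['contact_force'])
a,d=get_image('wrist')
b,_=get_image('side')
save('w4',np.hstack([cv2.resize(a,(400,300)),cv2.resize(b[90:285,190:450],(400,300),interpolation=cv2.INTER_CUBIC)]))
p=camera_params('wrist');K=p['camera_matrix'];M=p['mount']
v,u=np.mgrid[:480,:640];C=np.stack([(u-K[0,2])/K[0,0]*d,(v-K[1,2])/K[1,1]*d,d],-1)
W=((C@M[:3,:3].T+M[:3,3])@Ro.from_quat(s['ee_rot']).as_matrix().T)+s['position']
np.savez('pics/w4',im=a,d=d,W=W,p=s['position'])
# tray rim by depth from the first top picture
t=np.load('pics/top.npz');P=dpts('top',t['d'])[170:310,150:270].reshape(-1,3);im=t['im'][170:310,150:270].reshape(-1,3)
for th in(60,100,140):
    q=P[im.min(1)>th]; q=q[(abs(q[:,0]-547)<110)&(abs(q[:,1]-307)<110)]
    print(th,cv2.minAreaRect(q[:,:2].astype(np.float32)),np.median(q[:,2]))
```

```text
[538.57596393 230.39669628 228.21891384] [ 0.79668796 -0.60438465 -0.0009653   0.002561  ] [-0.4831025  -0.36444113 -3.95745483]
60 ((555.0555419921875, 308.6126403808594), (180.77188110351562, 191.27655029296875), 84.24321746826172) 4.824017617421219
100 ((555.0941162109375, 308.7076721191406), (177.30323791503906, 189.90274047851562), 83.91034698486328) 4.89856401310341
140 ((555.4077758789062, 308.39691162109375), (175.7706756591797, 188.47323608398438), 83.65019226074219) 4.962870483495008
```

View pics/w4.png

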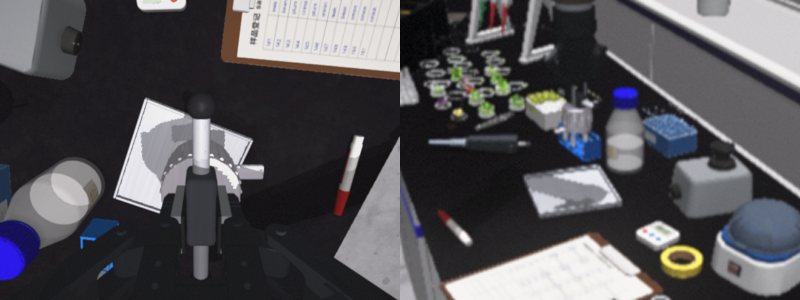

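The wrist view shows the cap held level, with its bar in line with the tool and the tray behind it. The side view shows the tray corners at about (525,178), (598,165), (622,198) and (548,217) in the crop. I'll cast these for the tray centre.

Run:
```python
from h import *
c=[ray('side',190+(x-400)*.65,90+y*.65,10) for x,y in((525,178),(598,165),(622,198),(548,217))]
print(np.round(c,0),np.mean(c,0))
im=np.load('pics/top.npz')['im']
for th in(60,100,140):
    m=np.zeros((480,640),np.uint8);m[185:300,155:265]=(im.min(2)>th)[185:300,155:265]
    k=max(cv2.findContours(m,0,2)[0],key=cv2.contourArea);r=cv2.minAreaRect(k)
    b=np.array([ray('top',u,v,10) for u,v in cv2.boxPoints(r)]);print(th,r,b.mean(0),np.linalg.norm(b[0]-b[1]),np.linalg.norm(b[1]-b[2]))
```

```text
[[474. 390.  10.]
 [642. 386.  10.]
 [631. 226.  10.]
 [467. 213.  10.]] [553.65067919 303.71450208  10.        ]
60 ((210.5384521484375, 240.19232177734375), (68.34313201904297, 68.21910095214844), 7.125016689300537) [547.81128628 307.36476278  10.        ] 178.57993702991755 180.01649595674996
100 ((210.45384216308594, 240.3692626953125), (67.2268295288086, 67.3508529663086), 7.125016689300537) [547.32984069 307.56580014  10.        ] 176.28893946162202 177.05552460146419
140 ((210.46923828125, 240.24620056152344), (66.48262023925781, 66.11051177978516), 7.125016689300537) [547.63110341 307.53527595  10.        ] 173.0468200480111 175.07825590841358
```

Emit:
servo_tool([
  {"travel": [-0.093, -0.04, 0], "rot": [0, 0, 0], "hand": 0},
  {"travel": [-0.093, -0.04, 0], "rot": [0, 0, 0], "hand": 0},
  {"travel": [-0.094, -0.041, 0.02], "rot": [0, 0, 0], "hand": 0},
  {"travel": [0, 0, 0.12], "rot": [0, 0, 0], "hand": 0},
  {"travel": [0, 0, 0.12], "rot": [0, 0, 0], "hand": 0},
  {"travel": [0, 0, 0.12], "rot": [0, 0, 0], "hand": 0},
  {"travel": [0, 0, 0.12], "rot": [0, 0, 0], "hand": 0},
  {"travel": [0, 0, 0.08], "rot": [0, 0, 0], "hand": 0},
  {"travel": [0, 0, 0.06], "rot": [0, 0, 0], "hand": 0},
  {"travel": [0, 0, 0], "rot": [0, 0, 0], "hand": 0},
])

```text
clock: 12.95
position: [547.9, 303.5, 66.4]
ee_rot: [0.796, -0.605, -0.001, 0.004]
contact_force: [-1.0, 0.2, -4.1]
gripper_width: 16.8
grasp_force: 60.5
```

Emit:
servo_tool([
  {"travel": [0, 0, 0], "rot": [0, 0, 0], "hand": 0},
  {"travel": [0, 0, 0.008], "rot": [0, 0, 0], "hand": 0},
  {"travel": [0, 0, 0], "rot": [0, 0, 0], "hand": 0},
])

```text
clock: 13.2
position: [551.0, 306.9, 70.1]
ee_rot: [0.797, -0.605, 0.0, -0.001]
contact_force: [0.9, -0.6, -3.7]
gripper_width: 16.3
grasp_force: 60.6
```

Emit:
servo_tool([
  {"travel": [0, 0, 0.008], "rot": [0, 0, 0], "hand": 0},
  {"travel": [0, 0, 0.008], "rot": [0, 0, 0], "hand": 0},
  {"travel": [0, 0, 0.008], "rot": [0, 0, 0], "hand": 0},
  {"travel": [0, 0, 0], "rot": [0, 0, 0], "hand": 0},
])

```text
clock: 13.53
position: [549.9, 306.6, 62.3]
ee_rot: [0.797, -0.604, -0.0, 0.0]
contact_force: [0.3, -0.3, -4.2]
gripper_width: 16.7
grasp_force: 60.6
```

Emit:
servo_tool([
  {"travel": [0, 0, 0.006], "rot": [0, 0, 0], "hand": 0},
  {"travel": [0, 0, 0.006], "rot": [0, 0, 0], "hand": 0},
  {"travel": [0, 0, 0], "rot": [0, 0, 0], "hand": 0},
])

```text
clock: 13.78
position: [550.0, 306.6, 59.1]
ee_rot: [0.797, -0.604, -0.0, 0.0]
contact_force: [0.1, -0.0, -4.2]
gripper_width: 16.4
grasp_force: 60.6
```

Emit:
servo_tool([
  {"travel": [0, 0, 0.004], "rot": [0, 0, 0], "hand": 0},
  {"travel": [0, 0, 0.004], "rot": [0, 0, 0], "hand": 0},
  {"travel": [0, 0, 0], "rot": [0, 0, 0], "hand": 0},
])

```text
clock: 14.03
position: [550.0, 306.6, 57.3]
ee_rot: [0.797, -0.604, -0.0, 0.0]
contact_force: [-0.1, 0.6, -4.8]
gripper_width: 16.6
grasp_force: 60.6
```

Emit:
servo_tool([
  {"travel": [0, 0, 0.004], "rot": [0, 0, 0], "hand": 0},
  {"travel": [0, 0, 0.004], "rot": [0, 0, 0], "hand": 0},
  {"travel": [0, 0, 0], "rot": [0, 0, 0], "hand": 0},
])

```text
clock: 14.28
position: [550.0, 306.6, 55.3]
ee_rot: [0.797, -0.604, -0.0, 0.0]
contact_force: [-0.6, 0.8, -3.2]
gripper_width: 16.9
grasp_force: 60.6
```

Emit:
servo_tool([
  {"travel": [0, 0, 0.004], "rot": [0, 0, 0], "hand": 0},
  {"travel": [0, 0, 0], "rot": [0, 0, 0], "hand": 0},
])

```text
clock: 14.45
position: [550.3, 306.8, 54.6]
ee_rot: [0.797, -0.604, 0.0, -0.0]
contact_force: [0.4, 1.0, -4.1]
gripper_width: 16.3
grasp_force: 60.6
```

Emit:
servo_tool([
  {"travel": [0, 0, 0.003], "rot": [0, 0, 0], "hand": 0},
  {"travel": [0, 0, 0], "rot": [0, 0, 0], "hand": 0},
])

```text
clock: 14.62
position: [550.4, 306.8, 54.4]
ee_rot: [0.797, -0.604, 0.0, -0.0]
contact_force: [-1.0, -0.2, -0.1]
gripper_width: 16.7
grasp_force: 60.9
```

Force has gone to zero, so the cap is resting on the tray floor. I'll nudge down slightly and release.

Emit:
servo_tool([
  {"travel": [0, 0, 0.002], "rot": [0, 0, 0], "hand": 0},
  {"travel": [0, 0, 0], "rot": [0, 0, 0], "hand": 0.4},
  {"travel": [0, 0, 0], "rot": [0, 0, 0], "hand": 0.8},
  {"travel": [0, 0, 0], "rot": [0, 0, 0], "hand": 1},
  {"travel": [0, 0, 0], "rot": [0, 0, 0], "hand": 1},
  {"travel": [0, 0, 0], "rot": [0, 0, 0], "hand": 1},
  {"travel": [0, 0, 0], "rot": [0, 0, 0], "hand": 1},
])

```text
clock: 15.2
position: [550.2, 306.7, 53.3]
ee_rot: [0.797, -0.604, 0.0, -0.0]
contact_force: [-0.3, 0.0, -0.9]
gripper_width: 84.8
grasp_force: 0.0
```

Emit:
servo_tool([
  {"travel": [0, 0, -0.04], "rot": [0, 0, 0], "hand": 1},
  {"travel": [0, 0, -0.08], "rot": [0, 0, 0], "hand": 1},
  {"travel": [0, 0, -0.13], "rot": [0, 0, 0], "hand": 1},
  {"travel": [0, 0, -0.13], "rot": [0, 0, 0], "hand": 1},
  {"travel": [0, 0, -0.13], "rot": [0, 0, 0], "hand": 1},
  {"travel": [0, 0, -0.13], "rot": [0, 0, 0], "hand": 1},
  {"travel": [0, 0, 0], "rot": [0, 0, 0], "hand": 1},
])

```text
clock: 15.78
position: [553.6, 308.7, 222.8]
ee_rot: [0.797, -0.604, 0.003, -0.008]
contact_force: [0.9, 1.3, 1.4]
gripper_width: 85.8
grasp_force: 0.0
```

Run:
```python
from h import *
s=sensors.read_state();print(s['position'],s['contact_force'],s['gripper_width'])
a,d=get_image('wrist');b,_=get_image('side')
save('w5',np.hstack([cv2.resize(a,(400,300)),cv2.resize(b[110:360,190:523],(400,300),interpolation=cv2.INTER_CUBIC)]))
```

```text
[553.59223607 308.65957996 222.81659962] [0.94891057 1.25266803 1.37806065] 85.81675059754933
```

View pics/w5.png

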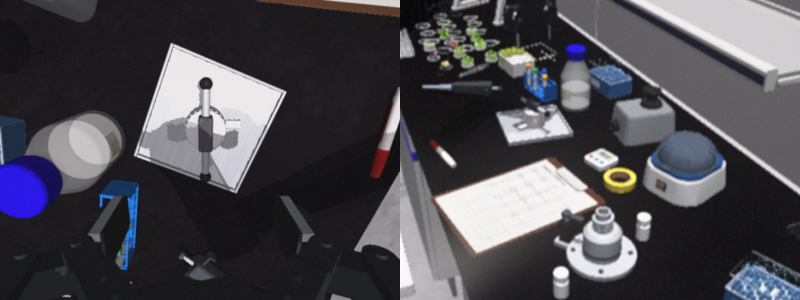

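The cap stands flat in the middle of the tray: the skirt is at about (207,125) in the wrist view and the tray centre at about (207,121). Both vials are still standing by the open vessel.

```bash
python3 -c "
from bench import job_done
print(job_done())"
```

```text
the job is handed in; nothing more can be done
None
```

I unscrewed the cap by pushing its bar about 2¼ turns (the catch never blocked it), set it flat in the middle of the tray with both vials still standing, and handed the job in at about 16 s.

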